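# Turn a bar's flat up under the inspection camera

### The job

Set the flatted bar up for the inspection camera: roll it round in its two V-blocks, without lifting it out of them, until its milled flat faces straight up, and slide the camera along its rail until the lens stands over the middle of the flat. Leave the bar lying in both V-blocks, and do not disturb the loose things lying on and beside the rig.

Things in the scene. Friction and masses are not known exactly. Their poses are not given: they have to be found in the camera images.
- cradle (a point): Fixed point of the rig (grey aluminium plate 240 x 430 mm, top 15 mm above the desk, with two V-blocks and the camera's rail on it): on the line along which the bar's axis lies in the Vs, half-way between the blocks, 90 mm above the desk. Axes: x level, square to the bar, away from the robot; y along the bar and the rail, towards the bar's flatted end; z up.
- vblock (a point): Top of the steel V-block nearer the flat (83 mm above the desk, 7 mm below the bar's axis), above its V's middle. Axes as cradle. It is 70 mm wide in x and 26 mm long in y, with a 90 degree V; it stands at y = 40 to 66 mm in cradle's frame, its twin at y = -66 to -40 mm, which leaves 80 mm of free bar between them.
- rail (a point): Middle of the top of the camera's steel rail: 35 mm above the desk, 26 mm wide, 300 mm long, parallel to the bar at x = 105 mm in cradle's frame. Axes as cradle.
- bar_mid (a point): The loose steel-grey bar in the V-blocks, 44 mm in diameter, 200 mm long, 0.6 to 0.9 kg: point on its axis, 124 mm from its flatted end, within 5 mm of half-way between the blocks. Axes: z along the bar to its flatted end; x straight out of the flat: it starts 0.6 to 2.1 rad from up, turned away from the robot, and must end up. Its weight alone holds it in the Vs; it stays as it is turned.
- flat (a point): Centre of the milled flat: a plane face 52 mm long and 32 mm wide, 15 mm from the bar's axis, on the last 52 mm of the flatted end, which overhangs its V-block; in its middle, at this point, a dark 10 mm tapped hole. It lies 98 mm along z from bar_mid. Axes as bar_mid. The rest of the bar is round.
- lens (a point): Centre of the lower face of the camera's lens, 150 mm above the desk, inside a black ring lamp 72 mm across; it looks straight down on the bar's axis and travels with the camera. Axes as cradle.
- post (a point): Point on the axis of the camera's upright aluminium post (28 x 28 mm, sides parallel to cradle's axes), 240 mm above the desk; the post is free from 210 mm to its top at 265 mm and can be gripped there from above. An arm at 185 to 205 mm carries the lens and camera (44 mm wide, up to 272 mm high) 105 mm from the post towards the robot. Axes as cradle.
- camera (a joint): Slide of the camera carriage along the rail (m): grows along cradle's y, from -0.03 to 0.135; 0 puts the lens 98 mm along y from cradle. Starts at 0.07 to 0.13, lens beyond the bar's end. Moves with about 3 N, stays where it is left.
- caliper: Caliper, 190 mm long, lying on the desk beside the rig. To be left alone. Origin at the centre of its underside.
- lens_cap: Black lens cap, 44 mm across and 14 mm high, lying on the rig's plate. To be left alone. Origin under its centre.
- block123: Steel setting block with holes, 50 x 75 x 25 mm, lying on the rig's plate. To be left alone. Origin under its centre.
Things that resemble listed ones, but are neither listed nor needed, are in the scene too. What is shaped like the part that bears bar_mid but turquoise is not meant.

How it is judged:
At the end, for the whole second after the job is handed in: The bar lies in both V-blocks (axis within 3 mm of its seated height and 0.04 rad of the blocks' line) with its flat facing up within 0.09 rad (5 degrees), and the lens stands over the middle of the flat within 6 mm, the camera at rest (angle between bar_mid's own x axis and vertical below 0.09 rad and z of bar_mid in the frame of cradle between -0.003 and 0.003 m and angle between the z axis of bar_mid and the y axis of cradle, either way round below 0.04 rad and horizontal distance between lens and flat below 0.006 m and velocity of joint camera between -0.01 and 0.01 m/s); the robot touches nothing.
It fails at once if the bar is lifted out of the V-blocks (more than 15 mm up) (z of bar_mid in the frame of cradle above 0.015 m).
It fails at once if a loose thing on or beside the rig (caliper, lens cap, setting block) is moved by more than 30 mm (distance of any of caliper, lens_cap, block123 from where it was at the start of the episode above 0.03 m).
It also fails if it takes over 58 s, if anything falls off the work surface, if the arm or the gripper's body presses on something with over 40 N, if the wrist force passes 120 N, or if a joint passes its speed limit or range.

### The arm

A 6-joint arm with a two-finger parallel gripper is mounted at the origin on the work surface. World frame = base frame: x ahead of the robot, y to its left, z up, the work surface at z = 0. Lengths are in m, angles in rad, forces in N, time in s.
With the tool pointing down it reaches from about 0.275 to 0.725 m from the base axis. Payload 15.9 kg.
Tool frame: the origin (TCP) lies between the finger pads; the fingertips stand 8 mm ahead of it and the grasp point (between the pads) lies 11 mm behind it; x points along the fingers, z is the direction in which the jaws open and shut, and the axes are right-handed (so a half turn about x gives the same grasp; the last joint's range is limited). The gripper opens to 85 mm and grips with 20 to 120 N. Pads are 22 mm wide; open, the fingers measure 114 mm over their backs; the gripper's body (76 mm by 85 mm) begins 54 mm behind the grasp point. The pads swing forward as they close: fully open they stand 13 mm farther back than shut.
Start: joints at [1.284, 0.213, -0.034, 1.323, 0, 1.571], TCP at [0.141, 0.48, 0.239] pointing down, gripper open.
Joint ranges: [-2.98, 2.98], [-0.74, 1.72], [-1.14, 1.35], [-2.1, 2.04], [-1.57, 1.44], [-3.14, 3.14]. Speed limits (rad/s): [1.89, 1.89, 2.39, 2.57, 3.14, 3.14].

### API

Orientations are given as a unit quaternion [w, x, y, z].
In Python, from bench import read_state, grab_frame, finish_job gives the robot as it stands.
- The arm moves only by the tool carry_out, never from a script. Its argument "steps" is a list that holds one entry, the list of rows, each a list of 4 numbers: the shift along the world's x, y, z scaled (see below), then the turn about the world's z scaled (see below). A call has 1 to 12 rows; each row shifts and turns the pose as measured when the row begins; what a row does not reach is not made up. The controller multiplies each number of a shift by 60 mm and each number of a turn by 10 degrees. A row lasts 1/8 s, in which the tool goes at most 62.5 mm and 10.7 degrees, less where a joint would pass 70% of its speed; a pose out of reach is approached as far as the arm can. A call with a number of a shift or a turn outside -1 to 1 is refused whole. A call with a gripper value outside its range is refused whole. "claw" is the opening, from 0 (shut) to 1 (fully open), set as the call begins (left out, the last holds). The fingers move at their own pace and stop on an object; "squeeze" is the grip in N (left out, the last holds). Time passes only in rows, so rows that do not move let the fingers close. It gives the time, the measured TCP pose, the force and the opening at its end, in the units of the state.
- read_state(): the state, without advancing time (a new reading comes with each control period).
- grab_frame(name): name is "side" or "top" or "wrist"; returns a dict with "img" (420x560x3 uint8, blue, green, red), "z_map" (420x560 float32, m along the optical axis (not along the pixel's ray), 0 where there is no reading), "camera_matrix" (3x3 intrinsics, pixels), "rvec" (rotation vector, rad) and "tvec" (3), from world to camera coordinates, as OpenCV has them. Camera axes: x right, y down, z forward; pixel columns grow to the right and rows downward; lengths in m; the calibration is good to about 2 mm. A picture is of the moment at which its call begins.
- finish_job(): hands the job in, once; it reports no verdict.
The state is a dict: "time_s": time; "joint_pos": joint angles; "dq": joint speeds; "effort": joint torques, N m; "eef_pos": TCP position; "tool_rot": TCP orientation; "ft_force": force on the tool from outside, world axes, zero at the start; "torque": the same for the moment, N m; "width": opening from 0.0 (shut) to 1.0 (fully open).
Only numpy, scipy, OpenCV 4.12 (cv2) and the standard library are available. Lean on these libraries where they do the work, as an engineer would, in place of code of your own. Each camera call takes 0.05 s, during which the arm holds its last target. There are 200 camera calls.

## Working session

There is one attempt and no reset: what is moved stays moved. The work goes in short steps, Python scripts to look and compute and a tool call to move; the robot and the scene stay as the last step left them, time stands still between calls to the robot, and variables do not carry over. Pictures are saved under pics/ and viewed, about 8 in all and at most 12, crops included, and the job is handed in when it is done.

Besides the shell and the picture viewer there is one more tool, called after ">>>" as a command line: name --argument value ..., lists and objects as JSON in quotes. carry_out: Moves the arm, as the interface text tells. Shifts and turns lie within -1 to 1; 1 stands for 60 mm of shift or 10 degrees of turn. Its arguments: {"type":"object","properties":{"steps":{"type":"array"},"claw":{"type":"number"},"squeeze":{"type":"number"}},"required":["steps"]}

```bash
mkdir -p pics; ls; cat > h.py <<'E'
import numpy as np, cv2
from bench import read_state, grab_frame, finish_job
def world(f,us=None):
    K=f["camera_matrix"];R=cv2.Rodrigues(np.array(f["rvec"],float))[0];t=np.array(f["tvec"],float).reshape(3)
    z=f["z_map"];v,u=np.mgrid[:z.shape[0],:z.shape[1]]
    p=np.stack([(u-K[0,2])/K[0,0]*z,(v-K[1,2])/K[1,1]*z,z],-1)
    W=(p-t)@R; W[z==0]=np.nan
    return W
E
python3 - <<'E'
from h import *
print(read_state())
for n in ("side","top"):
    f=grab_frame(n);cv2.imwrite(f"pics/{n}0.png",f["img"]);np.save(n+"0.npy",world(f))
    R=cv2.Rodrigues(np.array(f["rvec"],float))[0];print(n,-R.T@np.array(f["tvec"]).reshape(3),R[2])
E
```

```text
pics
{'time_s': 0.0, 'joint_pos': array([ 1.28399992e+00,  2.13370356e-01, -3.50545735e-02,  1.32347370e+00,
        1.16998527e-05,  1.57082905e+00]), 'dq': array([-0.00103582,  0.00064832, -0.00150255,  0.00097193,  0.0011145 ,
       -0.0002369 ]), 'effort': array([ 6.13161701e-04, -6.86146045e+01,  4.87127209e+01,  1.67370716e-02,
        1.54657832e-04,  2.91126901e-05]), 'eef_pos': array([0.14134686, 0.47927284, 0.23881085]), 'tool_rot': array([ 0.56601391, -0.42363514,  0.56664312,  0.42317502]), 'ft_force': array([-0.93946157, -0.17755954, -0.17396632]), 'torque': array([-0.00254924, -0.01475496, -0.02982926]), 'width': 1.0017490238362132}
side [0.83724955 0.49704491 1.01100461] [-0.40915425 -0.47184139 -0.7809984 ]
top [ 0.21417861 -0.0016904   0.98039523] [ 0.21511977 -0.01042968 -0.97653198]
```

View pics/side0.png

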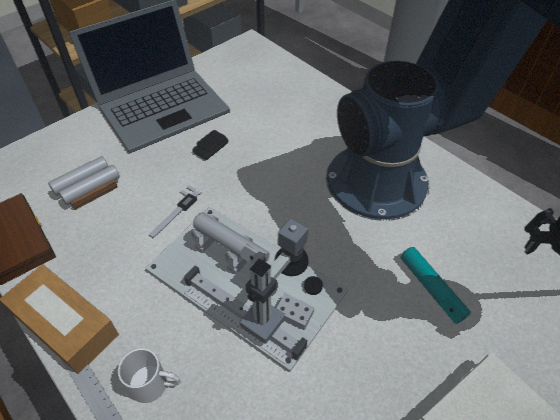

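View pics/top0.png

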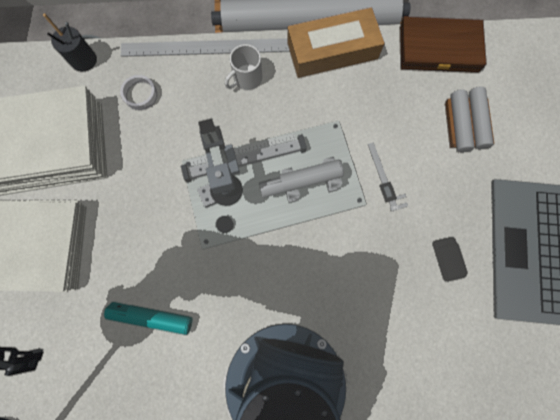

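Side and top views: the rig is in front of the robot, plate at top-view px (190–365, 120–245). The bar is at (260–345, 165–195), the camera and lens at (225, 185), the lens cap at (225, 224), the caliper at (385, 180). The turquoise bar is the decoy.

```bash
python3 - <<'E'
from h import *
W=np.load("top0.npy");S=np.load("side0.npy")
def sel(W,box,z0,z1):
    u0,u1,v0,v1=box;P=W[v0:v1,u0:u1].reshape(-1,3);return P[(P[:,2]>z0)&(P[:,2]<z1)]
P=sel(W,(185,370,115,255),.009,.022);r=cv2.minAreaRect(P[:,:2].astype(np.float32));print("plate",r,np.median(P[:,2]))
for nm,A,b in(("top",W,(245,352,150,205)),("side",S,(180,275,200,275))):
    P=sel(A,b,.092,.125)
    print(nm,len(P),P[:,2].max())
    # ridge
    Q=P[P[:,2]>np.percentile(P[:,2],60)]
    c=Q.mean(0);d=np.linalg.svd(Q-c)[2][0];d*=np.sign(d[1]);s=(P-c)@d
    print("axis",c,d,np.degrees(np.arctan2(d[0],d[1])),"ends",np.percentile(s,[0,1,99,100]), (c+d*s.min()),(c+d*s.max()))
P=sel(W,(185,320,125,185),.031,.039);print("rail",cv2.minAreaRect(P[:,:2].astype(np.float32)),np.median(P[:,2]))
for nm,A,b in(("top",W,(180,260,110,210)),("side",S,(230,320,210,340))):
  for z0,z1 in((.255,.285),(.24,.255),(.2,.21)):
    P=sel(A,b,z0,z1)
    if len(P)>4: print(nm,z0,len(P),cv2.minAreaRect(P[:,:2].astype(np.float32)),P[:,2].max())
for n,(u0,u1,v0,v1) in (("side",(135,355,180,375)),("top",(175,375,110,255))):
    I=cv2.imread(f"pics/{n}0.png")[v0:v1,u0:u1];cv2.imwrite(f"pics/{n}0c.png",cv2.resize(I,None,fx=3.5,fy=3,interpolation=cv2.INTER_CUBIC))
E
```

```text
plate ((0.4935685098171234, 0.005465656518936157), (0.24164728820323944, 0.4308125674724579), 12.34644889831543) 0.014286441792011885
top 1445 0.1155164447598961
axis [ 0.4773016  -0.06640844  0.11087708] [-2.21108617e-01  9.75249020e-01  5.73725022e-04] -12.774157877336739 ends [-0.09577383 -0.09247782  0.10232349  0.10434283] [ 0.49847802 -0.15981177  0.11082213] [0.4542305  0.0353518  0.11093694]
side 1343 0.12093537876582629
axis [ 0.47759769 -0.06425656  0.112987  ] [-2.20860716e-01  9.75304884e-01  9.63419046e-04] -12.759598008807158 ends [-0.09961456 -0.09596288  0.10068905  0.10179372] [ 0.49959863 -0.16141112  0.11289102] [0.45511546 0.03502335 0.11308507]
rail ((0.541893720626831, 0.0717388466000557), (0.057507652789354324, 0.3175179958343506), 12.968442916870117) 0.03430714038392894
top 0.255 735 ((0.48762232065200806, 0.11712829768657684), (0.14167319238185883, 0.04413397237658501), 12.331151008605957) 0.2740935170877553
top 0.24 108 ((0.48537909984588623, 0.11596332490444183), (0.13690915703773499, 0.04282897338271141), 12.315651893615723) 0.2549413892279974
top 0.2 359 ((0.4912716746330261, 0.11715216189622879), (0.14866109192371368, 0.043867360800504684), 12.837943077087402) 0.20999618898797323
side 0.255 733 ((0.48769518733024597, 0.11947318911552429), (0.1411179155111313, 0.04499956592917442), 15.359700202941895) 0.27551182356909815
side 0.24 218 ((0.48800188302993774, 0.11696388572454453), (0.14152564108371735, 0.04133674129843712), 11.137602806091309) 0.2549572126157836
side 0.2 491 ((0.501906156539917, 0.12063197046518326), (0.1511390209197998, 0.04372059926390648), 11.030372619628906) 0.20998605661800548
```

View pics/side0c.png

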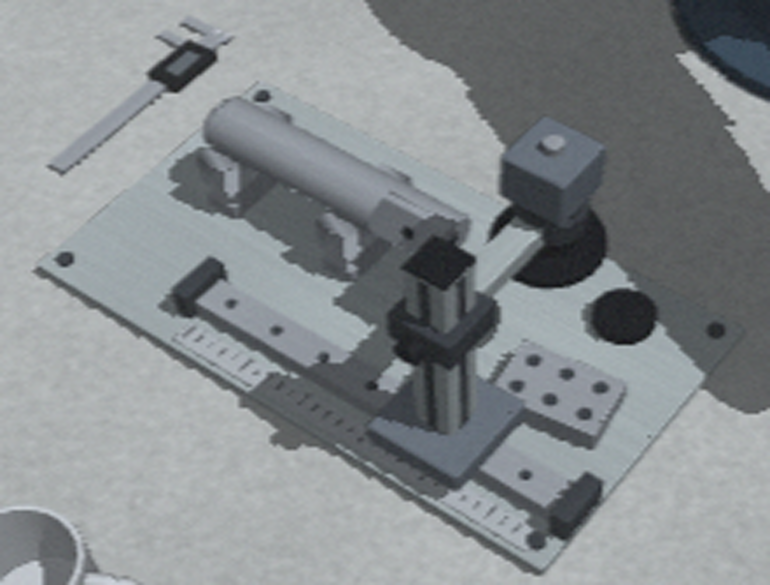

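```bash
cat >> h.py <<'E'
# cradle line: fitted on a frame (bar's axis), directions
TH=np.radians(12.6)
CX=np.array([np.cos(TH),np.sin(TH),0]);CY=np.array([-np.sin(TH),np.cos(TH),0]);CZ=np.array([0,0,1.])
END=np.array([.4545,.0353,.090])   # flatted end, on axis
def local(P): q=P-END;return np.stack([q@CX,q@CY,q@CZ],-1)  # x across, y along (0=end), z
def flat_angle(W,verb=True):
    L=local(W.reshape(-1,3));L=L[np.isfinite(L).all(1)]
    rr=np.hypot(L[:,0],L[:,2])
    B=L[(L[:,1]>-.185)&(L[:,1]<-.065)&(rr<.03)&(L[:,2]>.006)]
    # circle centre at fixed radius, robust
    from scipy.optimize import least_squares
    s=least_squares(lambda p:np.hypot(B[:,0]-p[0]-p[2]*(B[:,1]+.125),B[:,2]-p[1])-.022,[0,0,0],loss="soft_l1",f_scale=.001).x
    F=L[(L[:,1]>-.048)&(L[:,1]<-.004)]
    x=F[:,0]-s[0]-s[2]*(F[:,1]+.125);z=F[:,2]-s[1];r=np.hypot(x,z);k=(r<.0235)&(r>.010);x,z,r=x[k],z[k],r[k]
    # alpha: angle from up, + = away from the robot
    def cost(a):
        phi=np.arctan2(x,z)-a;m=np.minimum(.022,.015/np.maximum(np.cos(phi),.1))
        return np.mean(np.minimum(np.abs(r-m),.003))
    g=np.radians(np.arange(-90,150,.5));c=[cost(a) for a in g];a=g[np.argmin(c)]
    if verb: print("axis off mm %.1f %.1f skew %.4f nB %d nF %d  alpha %.1f deg cost %.2f mm"%(s[0]*1e3,s[1]*1e3,s[2],len(B),len(x),np.degrees(a),min(c)*1e3))
    return a,s
E
python3 - <<'E'
from h import *
for n in("side0","top0"):
    W=np.load(n+".npy");flat_angle(W)
    L=local(W.reshape(-1,3));rr=np.hypot(L[:,0],L[:,2]);k=(rr<.025)&(L[:,2]>0)&(L[:,1]>-.23)&(L[:,1]<.02);print(np.percentile(L[k,1],[0,1,99,100]))
E
```

```text
axis off mm 0.0 1.4 skew 0.0014 nB 767 nF 291  alpha 66.0 deg cost 1.16 mm
[-0.20180696 -0.19839893 -0.0014465  -0.00037221]
axis off mm 0.8 -0.8 skew 0.0061 nB 860 nF 288  alpha 65.0 deg cost 0.82 mm
[-2.00008533e-01 -1.96705989e-01 -1.94170067e-03  1.14815654e-04]
```

>>> carry_out --steps '[[[0,0,0.9,-1],[0,0,0.8,-1],[0.5,-0.8,0,-1],[0.5,-0.8,0,-1],[0.5,-0.8,0,-1],[0.5,-0.8,0,-1],[0.5,-0.8,0,0],[0.5,-0.8,0,0],[0.5,-0.8,0,0],[0.5,-0.8,0,0],[0.5,-0.8,0,0],[0.5,-0.8,0,0]]]' --claw 0 --squeeze 30

```text
time_s: 1.6
eef_pos: [0.4452, -0.0156, 0.3411]
tool_rot: [0.702, -0.073, 0.705, 0.073]
ft_force: [0.6, 1.4, -0.9]
width: 0.001
```

The flat points about 65.5° away from up, so the bar needs about 25 mm of surface roll. I'll try to drag its top towards the robot with the shut fingertips.

>>> carry_out --steps '[[[0.2,-0.28,-0.4,0],[0.2,-0.28,-0.8,0],[0.2,-0.28,-0.9,0],[0.2,-0.28,-0.9,0],[0,0,-0.4,0],[0,0,0,0]]]'

```text
time_s: 2.35
eef_pos: [0.4941, -0.089, 0.129]
tool_rot: [0.701, -0.071, 0.706, 0.072]
ft_force: [0.2, 0.2, 0.1]
width: -0.001
```

```bash
python3 - <<'E'
from h import *
s=read_state();print(s["eef_pos"],s["ft_force"])
L=local(s["eef_pos"]);print("local mm",L*1e3)
f=grab_frame("side");I=f["img"][180:330,170:330];cv2.imwrite("pics/s1.png",cv2.resize(I,None,fx=4,fy=4,interpolation=cv2.INTER_CUBIC))
E
```

```text
[ 0.4940606  -0.08895096  0.12895469] [0.23480784 0.17226332 0.08923294]
local mm [  11.50334144 -129.88847013   38.95469449]
```

View pics/s1.png

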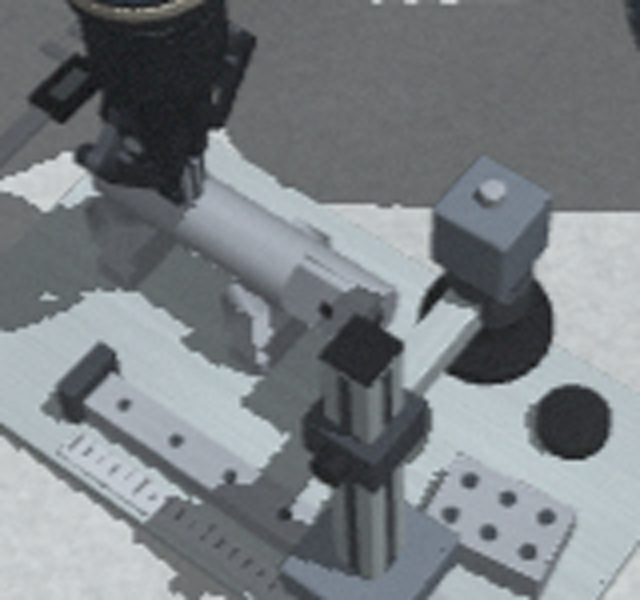

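The fingertips hang over the free bar (crop px 190, 190), and nothing else is near them. Next I press down gently.

>>> carry_out --steps '[[[0,0.05,-0.12,0],[0,0,-0.04,0],[0,0,0,0]]]'

```text
time_s: 2.78
eef_pos: [0.4964, -0.0856, 0.1229]
tool_rot: [0.703, -0.072, 0.704, 0.071]
ft_force: [0.9, -0.3, 0.4]
width: 0.0
```

>>> carry_out --steps '[[[0,0,-0.03,0],[0,0,0,0]]]'

```text
time_s: 3.02
eef_pos: [0.4968, -0.0855, 0.1216]
tool_rot: [0.703, -0.072, 0.704, 0.071]
ft_force: [0.3, 0.5, 0.4]
width: 0.001
```

>>> carry_out --steps '[[[-0.03,0,-0.05,0],[-0.03,0,-0.03,0]]]'

```text
time_s: 3.28
eef_pos: [0.4949, -0.0857, 0.118]
tool_rot: [0.705, -0.072, 0.702, 0.071]
ft_force: [4.4, 2.0, 21.8]
width: 0.002
```

>>> carry_out --steps '[[[0,0,-0.03,0]]]'

```text
time_s: 3.4
eef_pos: [0.4957, -0.0857, 0.1176]
tool_rot: [0.706, -0.072, 0.701, 0.071]
ft_force: [-11.2, 2.4, 35.0]
width: 0.001
```

>>> carry_out --steps '[[[0,0,-0.03,0]]]'

```text
time_s: 3.52
eef_pos: [0.496, -0.0856, 0.1176]
tool_rot: [0.707, -0.072, 0.7, 0.071]
ft_force: [-12.9, 3.4, 39.3]
width: -0.001
```

>>> carry_out --steps '[[[-0.1,-0.02,-0.01,0],[-0.1,-0.02,-0.02,0]]]'

```text
time_s: 3.78
eef_pos: [0.4907, -0.0869, 0.1203]
tool_rot: [0.712, -0.072, 0.695, 0.072]
ft_force: [14.4, 10.5, 23.0]
width: 0.001
```

>>> carry_out --steps '[[[-0.1,-0.02,-0.02,0],[-0.1,-0.02,-0.02,0]]]'

```text
time_s: 4.03
eef_pos: [0.4861, -0.0878, 0.123]
tool_rot: [0.718, -0.073, 0.688, 0.073]
ft_force: [11.7, 9.7, 19.1]
width: 0.001
```

```bash
python3 - <<'E'
from h import *
s=read_state();print("local mm",local(s["eef_pos"])*1e3,s["ft_force"])
for n in("side","top"): flat_angle(world(grab_frame(n)))
E
```

```text
local mm [   3.97222972 -127.06217571   32.97554526] [11.74662487  9.70178731 19.12136093]
axis off mm -3.5 4.8 skew 0.0070 nB 542 nF 298  alpha 51.5 deg cost 1.19 mm
axis off mm 0.0 0.0 skew 0.0000 nB 0 nF 0  alpha -90.0 deg cost nan mm
  return _methods._mean(a, axis=axis, dtype=dtype,
  ret = ret.dtype.type(ret / rcount)
```

The drag rolls the bar (65° → 51°), but it also makes it climb the near V wall by about 3 mm. I'll push it back down along the wall without turning it and check.

>>> carry_out --steps '[[[0.04,0.01,-0.06,0],[0.04,0.01,-0.06,0]]]'

```text
time_s: 4.38
eef_pos: [0.4938, -0.0862, 0.1186]
tool_rot: [0.721, -0.073, 0.685, 0.073]
ft_force: [-16.2, -2.0, 45.0]
width: -0.0
```

```bash
python3 - <<'E'
from h import *
s=read_state();print("local mm",local(s["eef_pos"])*1e3,s["ft_force"],s["tool_rot"])
flat_angle(world(grab_frame("side")))
E
```

```text
local mm [  11.85629615 -127.19422233   28.59793947] [-16.18679238  -1.97518448  44.97531141] [ 0.72093242 -0.07277302  0.68526967  0.07325311]
axis off mm 0.3 1.6 skew 0.0059 nB 477 nF 293  alpha 67.0 deg cost 1.18 mm
```

It rolled straight back, so the V friction is high and dragging the top only makes the bar climb. A better load is to straddle the bar, push its near side away from the robot with the near pad, and stroke down. That load keeps the bar seated.

>>> carry_out --steps '[[[0,0,0.4,0],[-0.1,0,0.6,0],[-0.1,0,0,0],[0,0,0,0],[0,0,0,0],[0,0,0,0]]]' --claw 0.8

```text
time_s: 5.18
eef_pos: [0.48, -0.0861, 0.1781]
tool_rot: [0.72, -0.072, 0.686, 0.073]
ft_force: [-0.3, 0.2, 0.0]
width: 0.801
```

```bash
python3 - <<'E'
from h import *
s=read_state();print("local mm",local(s["eef_pos"])*1e3,s["ft_force"],s["tool_rot"],s["width"])
a=world(grab_frame("side"));flat_angle(a);f=grab_frame("wrist");cv2.imwrite("pics/w1.png",f["img"])
E
```

```text
local mm [  -1.56651548 -124.09673554   88.11352126] [-0.30500163  0.16523987  0.03959876] [ 0.71990338 -0.07247806  0.68637109  0.07335389] 0.800642492050405
axis off mm 0.0 1.4 skew 0.0000 nB 705 nF 285  alpha 68.0 deg cost 1.15 mm
```

View pics/w1.png

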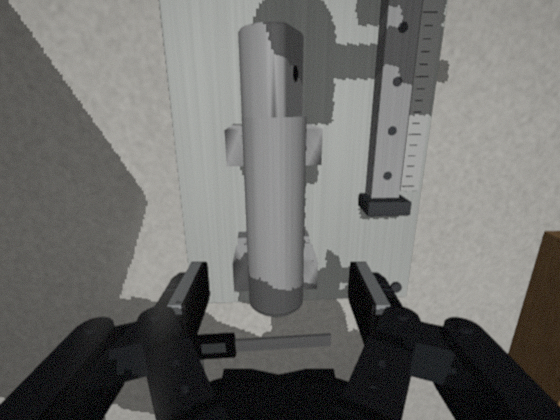

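The wrist view shows the jaws straddling the bar (bar at column 270, pads at 195 and 365), with the flat and its hole at (295, 73). Now I descend.

>>> carry_out --steps '[[[0.02,0,-0.6,0],[0.02,0,-0.55,0],[0,0,-0.25,0],[0,0,0,0]]]'

```text
time_s: 5.78
eef_pos: [0.4827, -0.0861, 0.0915]
tool_rot: [0.72, -0.073, 0.686, 0.073]
ft_force: [0.4, -0.4, 0.1]
width: 0.8
```

>>> carry_out --steps '[[[0.08,0.02,0,0],[0.06,0.01,0,0]]]'

```text
time_s: 6.02
eef_pos: [0.4922, -0.0844, 0.0928]
tool_rot: [0.72, -0.073, 0.686, 0.073]
ft_force: [-0.3, 0.5, 0.4]
width: 0.798
```

```bash
python3 - <<'E'
from h import *
s=read_state();print("local mm",local(s["eef_pos"])*1e3,s["ft_force"],s["tool_rot"],s["width"])
a=world(grab_frame("side"));flat_angle(a)
E
```

```text
local mm [  10.72979142 -125.00173289    2.77565145] [-0.34884373  0.49711678  0.35430679] [ 0.72046225 -0.07263047  0.68578654  0.07318323] 0.7983881753959997
axis off mm -0.9 1.5 skew 0.0245 nB 521 nF 282  alpha 66.5 deg cost 1.33 mm
```

>>> carry_out --steps '[[[0.04,0.01,0,0]]]'

```text
time_s: 6.2
eef_pos: [0.4942, -0.0839, 0.0929]
tool_rot: [0.72, -0.073, 0.686, 0.073]
ft_force: [-18.7, -5.5, 6.2]
width: 0.798
```

>>> carry_out --steps '[[[0.03,0.01,-0.04,0]]]'

```text
time_s: 6.32
eef_pos: [0.494, -0.0837, 0.0903]
tool_rot: [0.719, -0.073, 0.688, 0.072]
ft_force: [-19.1, -4.6, 14.8]
width: 0.804
```

>>> carry_out --steps '[[[0.03,0.01,-0.06,0]]]'

```text
time_s: 6.45
eef_pos: [0.4939, -0.0835, 0.0866]
tool_rot: [0.717, -0.073, 0.689, 0.072]
ft_force: [-13.5, -4.0, 9.3]
width: 0.8
```

>>> carry_out --steps '[[[0.03,0.005,-0.08,0],[0.03,0.005,-0.08,0]]]'

```text
time_s: 6.7
eef_pos: [0.4942, -0.0835, 0.0766]
tool_rot: [0.715, -0.073, 0.691, 0.071]
ft_force: [-12.6, -3.5, 8.4]
width: 0.797
```

```bash
python3 - <<'E'
from h import *
s=read_state();print("local mm",local(s["eef_pos"])*1e3,s["ft_force"],s["tool_rot"],s["width"])
a=world(grab_frame("side"));flat_angle(a)
E
```

```text
local mm [  12.7911588 -124.5842391  -13.4091788] [-12.62552742  -3.50557779   8.40188039] [ 0.71511846 -0.07322597  0.69148329  0.07137507] 0.7969773700251851
axis off mm -0.3 1.5 skew 0.0081 nB 478 nF 304  alpha 63.5 deg cost 1.18 mm
```

Here the pad slipped: the force ratio was about 0.65 and the bar turned only about 3°. Weight sets the threshold, so a harder push should stick. I'll go back up and press with about 40 N.

>>> carry_out --steps '[[[-0.1,-0.02,0,0],[-0.03,-0.01,0.3,0],[0,0,0.1,0],[0,0,0,0],[0.08,0.02,0,0]]]'

```text
time_s: 7.38
eef_pos: [0.491, -0.0841, 0.1007]
tool_rot: [0.715, -0.073, 0.691, 0.071]
ft_force: [0.2, 0.3, 0.5]
width: 0.8
```

>>> carry_out --steps '[[[0.07,0.015,-0.03,0]]]'

```text
time_s: 7.5
eef_pos: [0.4953, -0.0831, 0.0985]
tool_rot: [0.715, -0.073, 0.692, 0.071]
ft_force: [-16.4, -3.7, 21.0]
width: 0.803
```

>>> carry_out --steps '[[[0.06,0.015,-0.06,0]]]'

```text
time_s: 7.62
eef_pos: [0.4951, -0.0831, 0.0943]
tool_rot: [0.712, -0.074, 0.694, 0.07]
ft_force: [-45.5, -10.9, 27.6]
width: 0.798
```

>>> carry_out --steps '[[[0.06,0.015,-0.06,0]]]'

```text
time_s: 7.75
eef_pos: [0.494, -0.0829, 0.0893]
tool_rot: [0.709, -0.074, 0.698, 0.07]
ft_force: [-32.5, -7.8, 25.6]
width: 0.803
```

>>> carry_out --steps '[[[0.07,0.01,-0.07,0],[0.07,0.01,-0.07,0]]]'

```text
time_s: 8.0
eef_pos: [0.4938, -0.0827, 0.078]
tool_rot: [0.703, -0.074, 0.704, 0.069]
ft_force: [-28.2, -6.5, 20.3]
width: 0.805
```

```bash
python3 - <<'E'
from h import *
s=read_state();print("local mm",local(s["eef_pos"])*1e3,s["ft_force"],s["tool_rot"],s["width"])
a=world(grab_frame("side"));flat_angle(a)
E
```

```text
local mm [  12.57514235 -123.77311997  -11.9523386 ] [-28.21800671  -6.53881271  20.34099099] [ 0.7027249  -0.07380739  0.70428858  0.06861328] 0.8050644750896105
axis off mm -0.5 1.6 skew 0.0160 nB 483 nF 296  alpha 63.0 deg cost 1.24 mm
```

The V friction is evidently too high for a single-pad roll: about 28 N of push turned the bar only a few degrees. That same friction helps another way. I can grip the bar with both pads, slide it a few mm up the far V wall without turning it, and let go. It then rolls down the wall towards the robot, which is the right direction, by about √2·d/22 rad per cycle. It stays well under the 15 mm limit. First I centre, grip and make a moderate trial.

>>> carry_out --steps '[[[-0.1,-0.02,0,0.1],[-0.1,-0.02,-0.02,0],[0,0,0,0]]]'

```text
time_s: 8.43
eef_pos: [0.4808, -0.0849, 0.0747]
tool_rot: [0.701, -0.08, 0.705, 0.075]
ft_force: [0.4, -0.2, 0.6]
width: 0.801
```

>>> carry_out --steps '[[[0,0,0,0],[0,0,0,0],[0,0,0,0],[0,0,0,0]]]' --claw 0.3 --squeeze 35

```text
time_s: 8.93
eef_pos: [0.4812, -0.0849, 0.075]
tool_rot: [0.701, -0.08, 0.705, 0.075]
ft_force: [-2.4, -0.4, 1.8]
width: 0.503
```

```bash
python3 - <<'E'
from h import *
s=read_state();print("local mm",local(s["eef_pos"])*1e3,s["ft_force"],s["tool_rot"],s["width"])
a=world(grab_frame("side"));flat_angle(a)
E
```

```text
local mm [  -0.17212942 -123.17038562  -14.98603886] [-2.37434508 -0.4221993   1.79903583] [ 0.70118178 -0.07977497  0.70453656  0.07488859] 0.5032112018560929
axis off mm -0.5 1.5 skew 0.0080 nB 475 nF 292  alpha 67.5 deg cost 1.14 mm
```

Gripped, width about 43 mm. Now the slide up the far wall.

>>> carry_out --steps '[[[0.04,0.01,0.05,0],[0.04,0.01,0.05,0],[0.04,0.01,0.05,0]]]'

```text
time_s: 9.35
eef_pos: [0.4881, -0.0828, 0.0836]
tool_rot: [0.701, -0.08, 0.705, 0.075]
ft_force: [0.7, -0.5, -8.5]
width: 0.502
```

```bash
python3 - <<'E'
from h import *
s=read_state();print("local mm",local(s["eef_pos"])*1e3,s["ft_force"],s["tool_rot"],s["width"])
a=world(grab_frame("side"));flat_angle(a)
E
```

```text
local mm [   7.04460944 -122.58702925   -6.43723028] [ 0.73496761 -0.54565097 -8.48172735] [ 0.70052042 -0.07955795  0.70518719  0.07518446] 0.5024092686359439
axis off mm 3.6 7.5 skew 0.0296 nB 122 nF 271  alpha 70.5 deg cost 1.31 mm
```

>>> carry_out --steps '[[[0,0,-0.02,0]]]'

```text
time_s: 9.52
eef_pos: [0.4888, -0.0829, 0.0829]
tool_rot: [0.701, -0.08, 0.705, 0.075]
ft_force: [-5.6, -1.4, 5.3]
width: 0.503
```

>>> carry_out --steps '[[[-0.1,-0.02,0,0],[-0.04,-0.01,0,0],[0,0,0,0]]]' --claw 0.9

```text
time_s: 9.9
eef_pos: [0.4805, -0.0849, 0.0836]
tool_rot: [0.702, -0.08, 0.704, 0.075]
ft_force: [0.9, -0.8, 0.3]
width: 0.899
```

```bash
python3 - <<'E'
from h import *
s=read_state();print("local mm",local(s["eef_pos"])*1e3,s["ft_force"],s["tool_rot"],s["width"])
a=world(grab_frame("side"));flat_angle(a)
E
```

```text
local mm [  -0.83421794 -122.96977977   -6.38913932] [ 0.88658355 -0.81155737  0.26008147] [ 0.70156074 -0.07983066  0.70414908  0.07492437] 0.8992613124954458
axis off mm 0.2 1.3 skew -0.0001 nB 477 nF 307  alpha 33.0 deg cost 1.30 mm
```

That worked: 67° → 33°, and the bar is seated again. One more cycle, slightly smaller.

>>> carry_out --steps '[[[0,0,-0.13,0],[0.01,0,-0.02,0],[0,0,0,0]]]'

```text
time_s: 10.32
eef_pos: [0.4814, -0.0848, 0.0739]
tool_rot: [0.702, -0.08, 0.704, 0.075]
ft_force: [-0.2, 0.8, 0.1]
width: 0.903
```

>>> carry_out --steps '[[[0,0,0,0],[0,0,0,0],[0,0,0,0],[0,0,0,0]]]' --claw 0.3

```text
time_s: 10.82
eef_pos: [0.4812, -0.0849, 0.0741]
tool_rot: [0.701, -0.08, 0.704, 0.075]
ft_force: [-0.1, 0.3, -0.8]
width: 0.507
```

>>> carry_out --steps '[[[0.04,0.01,0.05,0],[0.04,0.01,0.05,0],[0.03,0.01,0.03,0]]]'

```text
time_s: 11.2
eef_pos: [0.4872, -0.0829, 0.0814]
tool_rot: [0.701, -0.08, 0.705, 0.075]
ft_force: [0.2, -0.3, -7.4]
width: 0.503
```

>>> carry_out --steps '[[[0,0,-0.02,0]]]'

```text
time_s: 11.32
eef_pos: [0.4876, -0.0829, 0.0806]
tool_rot: [0.701, -0.08, 0.705, 0.075]
ft_force: [-8.3, 0.8, 21.1]
width: 0.503
```

```bash
python3 - <<'E'
from h import *
s=read_state();print("local mm",local(s["eef_pos"])*1e3,s["ft_force"],s["tool_rot"],s["width"])
a=world(grab_frame("side"));flat_angle(a)
E
```

```text
local mm [   6.52352429 -122.5680823    -9.41060899] [-8.28593757  0.7905157  21.09934298] [ 0.70085827 -0.07982128  0.70484245  0.07498909] 0.5028595156111398
axis off mm 3.5 6.6 skew 0.0214 nB 176 nF 289  alpha 35.5 deg cost 1.64 mm
```

>>> carry_out --steps '[[[-0.1,-0.02,0,0],[-0.04,-0.01,0,0],[0,0,0.5,0],[0,0,0.9,0],[0,0,0.3,0],[0,0,0,0]]]' --claw 0.9

```text
time_s: 12.12
eef_pos: [0.4785, -0.0849, 0.1862]
tool_rot: [0.702, -0.08, 0.704, 0.075]
ft_force: [0.3, 0.8, -0.4]
width: 0.898
```

```bash
python3 - <<'E'
from h import *
s=read_state();print("local mm",local(s["eef_pos"])*1e3,s["ft_force"],s["tool_rot"],s["width"])
a=world(grab_frame("side"));flat_angle(a)
f=grab_frame("wrist");W=world(f);flat_angle(W);cv2.imwrite("pics/w2.png",f["img"])
for W in(a,W):
    L=local(W.reshape(-1,3));F=L[(L[:,1]>-.046)&(L[:,1]<-.006)&(abs(L[:,0])<.011)&(L[:,2]>.005)&(L[:,2]<.03)]
    for _ in range(3):
        c=np.c_[F[:,0],F[:,1],np.ones(len(F))];p=np.linalg.lstsq(c,F[:,2],rcond=None)[0];F=F[abs(c@p-F[:,2])<.0025]
    print("plane tilt: about bar %.1f deg (+ = away), along %.1f, z0 %.1f n %d"%(-np.degrees(np.arctan(p[0])),np.degrees(np.arctan(p[1])),p[2]*1e3,len(F)))
E
```

```text
local mm [  -2.84505331 -122.57396348   96.16274633] [ 0.3281685   0.75690837 -0.40917641] [ 0.70166258 -0.07976864  0.70406552  0.07482196] 0.8977965159511817
axis off mm 0.1 1.4 skew 0.0045 nB 709 nF 315  alpha 12.0 deg cost 1.22 mm
axis off mm -0.3 0.5 skew 0.0066 nB 8662 nF 4897  alpha 11.0 deg cost 0.55 mm
plane tilt: about bar 11.3 deg (+ = away), along -1.4, z0 16.2 n 140
plane tilt: about bar 11.2 deg (+ = away), along -0.1, z0 15.7 n 2378
```

View pics/w2.png

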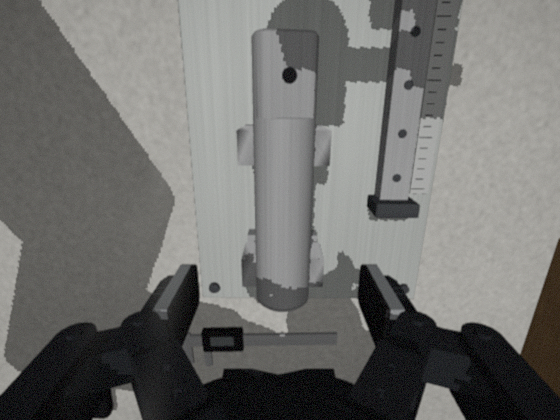

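The wrist view shows the flat almost facing up, hole at (289, 75). The plane fit gives 11.2° remaining, so a small 3 mm cycle should do it.

>>> carry_out --steps '[[[0.04,0,-0.6,0],[0,0,-0.9,0],[0,0,-0.33,0],[0,0,-0.02,0],[0,0,0,0]]]'

```text
time_s: 12.85
eef_pos: [0.477, -0.0843, 0.0665]
tool_rot: [0.699, -0.079, 0.707, 0.076]
ft_force: [-0.2, -0.1, 0.6]
width: 0.903
```

>>> carry_out --steps '[[[0,0,0,0],[0,0,0,0],[0,0,0,0],[0,0,0,0]]]' --claw 0.3

```text
time_s: 13.35
eef_pos: [0.481, -0.0839, 0.0695]
tool_rot: [0.702, -0.079, 0.704, 0.076]
ft_force: [-0.3, 0.1, -7.8]
width: 0.506
```

>>> carry_out --steps '[[[0.04,0.01,0.045,0],[0.015,0.003,0.02,0]]]'

```text
time_s: 13.6
eef_pos: [0.4839, -0.0832, 0.0733]
tool_rot: [0.702, -0.079, 0.704, 0.076]
ft_force: [-0.2, -0.3, -7.6]
width: 0.505
```

```bash
python3 - <<'E'
from h import *
s=read_state();print("local mm",local(s["eef_pos"])*1e3,s["ft_force"],s["tool_rot"],s["width"])
for _ in range(2): flat_angle(world(grab_frame("side")))
E
```

```text
local mm [   2.85335789 -122.01982355  -16.66844706] [-0.16558328 -0.32717139 -7.59575185] [ 0.70164025 -0.07916648  0.70405267  0.0757856 ] 0.5054052784864691
axis off mm 2.6 5.3 skew 0.0046 nB 435 nF 305  alpha 8.5 deg cost 1.31 mm
axis off mm 2.8 5.4 skew 0.0009 nB 438 nF 315  alpha 13.5 deg cost 1.39 mm
```

>>> carry_out --steps '[[[0,0,-0.015,0]]]'

```text
time_s: 13.82
eef_pos: [0.4838, -0.0832, 0.0723]
tool_rot: [0.702, -0.079, 0.704, 0.076]
ft_force: [-0.4, -0.7, -7.0]
width: 0.507
```

The bar sits 2.7 mm along and about 3 mm up, just above the wall. Releasing.

>>> carry_out --steps '[[[-0.1,-0.02,0,0],[-0.04,-0.01,0,0],[0,0,0.5,0],[0,0,0.9,0],[0,0,0.4,0],[0,0,0,0]]]' --claw 0.9

```text
time_s: 14.58
eef_pos: [0.4746, -0.0854, 0.1848]
tool_rot: [0.703, -0.079, 0.703, 0.075]
ft_force: [0.4, -0.2, -1.5]
width: 0.897
```

```bash
cat >> h.py <<'E'
def tilt(W):
    L=local(W.reshape(-1,3));F=L[(L[:,1]>-.046)&(L[:,1]<-.006)&(abs(L[:,0])<.011)&(L[:,2]>.005)&(L[:,2]<.03)]
    for _ in range(3):
        c=np.c_[F[:,0],F[:,1],np.ones(len(F))];p=np.linalg.lstsq(c,F[:,2],rcond=None)[0];F=F[abs(c@p-F[:,2])<.0025]
    print("plane tilt: about bar %.1f deg (+ = away), along %.1f, z0 %.1f n %d"%(-np.degrees(np.arctan(p[0])),np.degrees(np.arctan(p[1])),p[2]*1e3,len(F)))
E
python3 - <<'E'
from h import *
s=read_state();print("local mm",local(s["eef_pos"])*1e3,s["ft_force"])
f=grab_frame("wrist");W=world(f);flat_angle(W);tilt(W);cv2.imwrite("pics/w3.png",f["img"])
W2=world(grab_frame("side"));flat_angle(W2);tilt(W2)
# bar ends from wrist cloud
L=local(W.reshape(-1,3));k=(abs(L[:,0])<.012)&(L[:,2]>.008)&(L[:,2]<.03)&(L[:,1]>-.23)&(L[:,1]<.03);print("ends",np.percentile(L[k,1],[0,.5,99.5,100]))
# hole
g=cv2.cvtColor(f["img"],cv2.COLOR_BGR2GRAY);Lw=local(W);h=(abs(Lw[...,0])<.012)&(Lw[...,1]>-.045)&(Lw[...,1]<-.008)&(g<45)
v,u=np.nonzero(h);print("hole px",u.mean(),v.mean(),len(u),np.nanmean(Lw[h],0),np.nanmean(W[h],0))
E
```

```text
local mm [  -6.72885597 -122.15913779   94.77601045] [ 0.44332174 -0.23145886 -1.49517723]
axis off mm -0.3 0.4 skew 0.0066 nB 8725 nF 4894  alpha -1.5 deg cost 0.57 mm
plane tilt: about bar -1.6 deg (+ = away), along -0.0, z0 15.4 n 2395
axis off mm -0.1 1.4 skew 0.0013 nB 718 nF 301  alpha -2.5 deg cost 1.18 mm
plane tilt: about bar -3.0 deg (+ = away), along -0.2, z0 16.1 n 115
ends [-1.99114808e-01 -1.95614486e-01  1.03662693e-04  9.78747244e-04]
hole px 288.9621212121212 75.93939393939394 132 [-0.00025393 -0.02518823  0.0157212 ] [0.45974683 0.01066299 0.1057212 ]
```

The flat is now within about 1.6° (wrist) to 3° (side) of straight up, and the bar is seated. The hole is at (0.4597, 0.0107). Next is the camera post, so I check the wrist joint for the 90° turn.

```bash
python3 - <<'E'
from h import *
print(read_state()["joint_pos"])
E
```

```text
[-0.17463565  0.19448865 -0.2009461   1.17747847 -0.00531856  1.17701921]
```

>>> carry_out --steps '[[[0,0,0.8,0],[0,0,0.8,0],[0,0,0.8,0],[0,0,0,0]]]' --claw 1

```text
time_s: 15.18
eef_pos: [0.471, -0.0848, 0.3255]
tool_rot: [0.699, -0.078, 0.707, 0.077]
ft_force: [0.1, 0.1, 0.1]
width: 0.998
```

>>> carry_out --steps '[[[0.13,0.4,0.05,1],[0.13,0.4,0.05,1],[0.13,0.4,0,1],[0.13,0.4,0,1],[0.13,0.4,0,1],[0.13,0.4,0,1],[0.13,0.4,0,1],[0.13,0.4,0,1],[0.13,0.4,0,1],[0,0,0,0]]]'

```text
time_s: 16.42
eef_pos: [0.5396, 0.1374, 0.3124]
tool_rot: [-0.418, 0.564, -0.439, -0.561]
ft_force: [-0.0, 0.0, -0.1]
width: 0.998
```

```bash
python3 - <<'E'
from h import *
s=read_state();q=s["tool_rot"];w,x,y,z=q
print(s["eef_pos"],"local mm",local(s["eef_pos"])*1e3,"jaw yaw",np.degrees(np.arctan2(2*(y*z-w*x),2*(x*z+w*y))),q)
f=grab_frame("wrist");W=world(f);cv2.imwrite("pics/w4.png",f["img"])
for n,A in(("wrist",W),("side",world(grab_frame("side")))):
    L=local(A.reshape(-1,3));k=(L[:,2]>.165)&(L[:,2]<.180)&(abs(L[:,1]-.07)<.05)&(L[:,0]>.07)&(L[:,0]<.13)
    if k.sum()>5: print(n,"post top",cv2.minAreaRect(L[k,:2].astype(np.float32)),k.sum())
E
```

```text
[0.53963083 0.13743023 0.3123963 ] local mm [105.35962017  81.09989383 222.3963012 ] jaw yaw 105.44756932115111 [-0.41766358  0.56420543 -0.4388973  -0.56089084]
wrist post top ((0.10536590218544006, 0.07300900667905807), (0.02896922454237938, 0.029058925807476044), 89.75865936279297) 2052
side post top ((0.10649193823337555, 0.07127413898706436), (0.028767170384526253, 0.030014634132385254), 89.34309387207031) 260
```

View pics/w4.png

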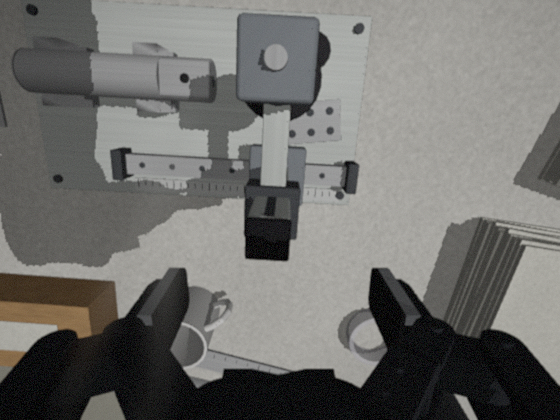

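The wrist view shows the post (268, 225) between the jaws and the bar with its hole at (184, 78). The post is at local (105.4, 73.0), so I need −8 mm along the rail and −2.8° of yaw, then down.

>>> carry_out --steps '[[[0.03,-0.13,0,-0.28],[0,0,-0.4,0],[0,0,-0.4,0],[0,0,-0.3,0],[0,0,-0.1,0],[0,0,0,0],[0,0,0,0]]]'

```text
time_s: 17.4
eef_pos: [0.5413, 0.1213, 0.24]
tool_rot: [-0.44, 0.547, -0.461, -0.543]
ft_force: [-0.1, -0.3, -0.0]
width: 0.996
```

```bash
python3 - <<'E'
from h import *
s=read_state();q=s["tool_rot"];w,x,y,z=q
print(s["eef_pos"],"local mm",local(s["eef_pos"])*1e3,"jaw yaw",np.degrees(np.arctan2(2*(y*z-w*x),2*(x*z+w*y))),s["ft_force"])
E
```

```text
[0.54132718 0.1212899  0.24000755] local mm [103.49421373  64.97822398 150.00755491] jaw yaw 100.79858822874785 [-0.10001284 -0.25533065 -0.00756129]
```

>>> carry_out --steps '[[[0.01,0.11,-0.1,0.15],[0,0,0,0]]]'

```text
time_s: 17.65
eef_pos: [0.5424, 0.1285, 0.2344]
tool_rot: [-0.433, 0.553, -0.453, -0.548]
ft_force: [0.3, -1.3, 0.1]
width: 0.999
```

>>> carry_out --steps '[[[0,0,0,0],[0,0,0,0],[0,0,0,0],[0,0,0,0],[0,0,0,0]]]' --claw 0.15 --squeeze 30

```text
time_s: 18.27
eef_pos: [0.5425, 0.1288, 0.2349]
tool_rot: [-0.434, 0.553, -0.453, -0.548]
ft_force: [-0.7, -1.4, -0.2]
width: 0.326
```

```bash
python3 - <<'E'
from h import *
s=read_state();q=s["tool_rot"];w,x,y,z=q
print(s["eef_pos"],"local mm",local(s["eef_pos"])*1e3,"jaw yaw",np.degrees(np.arctan2(2*(y*z-w*x),2*(x*z+w*y))),s["ft_force"])
E
```

```text
[0.54251252 0.12879499 0.23486688] local mm [106.28819783  72.04399369 144.86688321] jaw yaw 102.37996936143152 [-0.74918413 -1.42081785 -0.22424889]
```

>>> carry_out --steps '[[[0.022,-0.1,0,0],[0.04,-0.18,0,0],[0.04,-0.18,0,0]]]'

```text
time_s: 18.65
eef_pos: [0.5486, 0.1007, 0.2348]
tool_rot: [-0.434, 0.553, -0.452, -0.549]
ft_force: [-1.4, 3.4, 1.8]
width: 0.327
```

>>> carry_out --steps '[[[0.04,-0.18,0,0],[0.04,-0.18,0,0],[0.04,-0.18,0,0],[0.022,-0.1,0,0],[0,0,0,0]]]'

```text
time_s: 19.27
eef_pos: [0.5579, 0.0579, 0.2349]
tool_rot: [-0.434, 0.553, -0.453, -0.549]
ft_force: [0.5, -0.5, 1.1]
width: 0.324
```

```bash
cat > m.py <<'E'
from h import *
s=read_state();q=s["tool_rot"];w,x,y,z=q
print(s["eef_pos"],"local mm",local(s["eef_pos"])*1e3,"jaw yaw",np.degrees(np.arctan2(2*(y*z-w*x),2*(x*z+w*y))),s["ft_force"])
for n in("wrist","side","top"):
    f=grab_frame(n);L=local(world(f).reshape(-1,3))
    for nm,z0,z1,x0,x1 in(("post",.165,.180,.07,.135),("cam",.168,.182,-.04,.05)):
        k=(L[:,2]>z0)&(L[:,2]<z1)&(abs(L[:,1]+.0)<.08)&(L[:,0]>x0)&(L[:,0]<x1)
        if k.sum()>10: print(n,nm,cv2.minAreaRect(L[k,:2].astype(np.float32)),k.sum(),np.percentile(L[k,1],[2,98]))
cv2.imwrite("pics/m_%d.png"%int(s["time_s"]*100),grab_frame("wrist")["img"])
E
python3 m.py
```

```text
[0.55793794 0.05785591 0.23485967] local mm [105.86723451  -0.55159962 144.85966864] jaw yaw 102.33373020608106 [ 0.51104679 -0.4703814   1.09781865]
wrist post ((0.10555089265108109, 0.0012934207916259766), (0.06819573789834976, 0.03032999485731125), 89.88201904296875) 6516 [-0.02068174  0.02321258]
wrist cam ((0.009249504655599594, 0.0004546754062175751), (0.04455260932445526, 0.026912080124020576), 89.0445785522461) 12188 [-0.02008711  0.02128889]
side post ((0.11475769430398941, 0.002320513129234314), (0.04737284779548645, 0.018693892285227776), 76.56244659423828) 151 [-0.02019614  0.02572779]
side cam ((0.0016086194664239883, -0.0007754825055599213), (0.044244688004255295, 0.04470404237508774), 88.65288543701172) 395 [-0.02125926  0.02065695]
```

>>> carry_out --steps '[[[0.04,-0.19,0,0],[0.035,-0.17,0,0],[0,0,0,0],[0,0,0,0]]]'

```text
time_s: 19.98
eef_pos: [0.5627, 0.0359, 0.2349]
tool_rot: [-0.434, 0.553, -0.452, -0.549]
ft_force: [0.6, 2.6, 0.9]
width: 0.327
```

```bash
python3 m.py
```

```text
[0.56266383 0.03594219 0.23485003] local mm [105.69898478 -22.96848366 144.85002794] jaw yaw 102.40528763830366 [0.55331361 2.5858439  0.87424562]
wrist post ((0.10503797233104706, -0.020610950887203217), (0.06921760737895966, 0.029653070494532585), 89.92784881591797) 6488 [-0.04346106  0.00102103]
wrist cam ((0.009095104411244392, -0.02191346138715744), (0.04436357319355011, 0.02669549360871315), 89.50479125976562) 12208 [-0.04251485 -0.00114725]
side post ((0.11457822471857071, -0.021095843985676765), (0.04702424630522728, 0.017658956348896027), 75.86117553710938) 148 [-0.04275042  0.00266661]
side cam ((0.001917906105518341, -0.023399004712700844), (0.04501146823167801, 0.044561345130205154), 0.05068865045905113) 389 [-0.04425712 -0.00195809]
```

>>> carry_out --steps '[[[0.01,-0.05,0,0],[0,0,0,0],[0,0,0,0]]]'

```text
time_s: 20.55
eef_pos: [0.5633, 0.033, 0.2349]
tool_rot: [-0.434, 0.553, -0.452, -0.549]
ft_force: [-0.8, 0.6, 0.7]
width: 0.327
```

>>> carry_out --steps '[[[0,0,0,0],[0,0,0,0],[0,0,0,0],[0,0,0,0]]]' --claw 1

```text
time_s: 21.05
eef_pos: [0.5632, 0.0327, 0.2347]
tool_rot: [-0.433, 0.554, -0.452, -0.549]
ft_force: [0.2, -0.0, 0.8]
width: 1.003
```

>>> carry_out --steps '[[[0,0,0.2,0],[0,0,0.6,0],[0,0,0.8,0],[0,0,0,0],[0,0,0,0]]]'

```text
time_s: 21.68
eef_pos: [0.5626, 0.0326, 0.3362]
tool_rot: [-0.433, 0.554, -0.452, -0.549]
ft_force: [-0.4, -0.2, -0.8]
width: 1.003
```

```bash
python3 m.py; python3 - <<'E'
from h import *
f=grab_frame("side");cv2.imwrite("pics/s9.png",cv2.resize(f["img"][180:330,170:330],None,fx=4,fy=4,interpolation=cv2.INTER_CUBIC))
W=world(f);flat_angle(W);tilt(W)
L=local(W.reshape(-1,3));k=(abs(L[:,0])<.02)&(L[:,2]>.005)&(L[:,2]<.03)&(L[:,1]>-.23)&(L[:,1]<.03);print("ends",np.percentile(L[k,1],[0,1,99,100]))
E
```

```text
[0.56257134 0.03263136 0.33616059] local mm [104.88648459 -26.1794073  246.16059436] jaw yaw 102.4664256619276 [-0.44306492 -0.21337885 -0.8146798 ]
wrist post ((0.10448981076478958, -0.025559041649103165), (0.029035823419690132, 0.02845405414700508), 89.67234802246094) 1646 [-0.03919933 -0.01183365]
wrist cam ((-0.00016059540212154388, -0.02479698695242405), (0.04406198114156723, 0.043694548308849335), 89.755859375) 5236 [-0.04568117 -0.00395114]
side post ((0.10593362152576447, -0.0275077186524868), (0.030121013522148132, 0.029878845438361168), 0.8104078769683838) 244 [-0.04167024 -0.01327333]
side cam ((0.0012288689613342285, -0.026272684335708618), (0.045189544558525085, 0.04355090111494064), 87.62284851074219) 249 [-0.04464216 -0.00467532]
axis off mm 0.1 1.4 skew 0.0097 nB 516 nF 213  alpha -2.5 deg cost 1.13 mm
plane tilt: about bar -2.2 deg (+ = away), along 0.4, z0 16.0 n 53
ends [-0.20132673 -0.19874647 -0.00117056 -0.00021286]
```

View pics/s9.png

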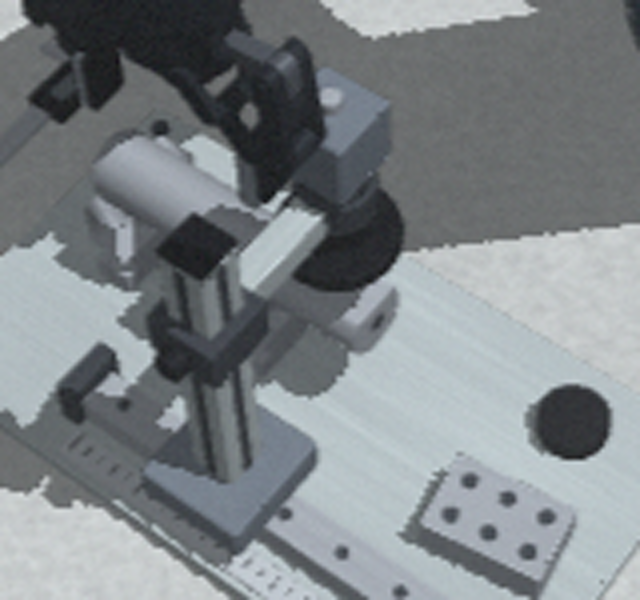

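The lens lamp stands over the flat (crop px 350, 240) with the bar seated under it. The lens cap (570, 422) and setting block (500, 520) are where they were, and the gripper is clear. Handing in.

```bash
python3 -c "
from h import *
print(finish_job())"
```

```text
the job is handed in; nothing more can be done
None
```

The job is handed in. My last checks put the bar and camera within every limit I could measure, but no verdict came back.

**Rolling the bar:** Dragging its top with shut fingertips failed: it climbed the near V wall and rolled back. Stroking its near side with one pad only slipped. What worked was gripping it, sliding it about 3–7 mm up the far V wall, and releasing it so it rolled back into the Vs. Three cycles took the flat from about 66° to near 0°; the bar rose at most about 9 mm, under the 15 mm limit.

**Moving the camera:** I gripped the post, slid the carriage about 98 mm along the rail and let go.

**Last checks:**

| Check | Result | Limit |
|---|---|---|
| Flat from straight up | 1.6° past up towards the robot (wrist view, before the camera was moved); 2.2–2.5° (final side view) | 5° |
| Bar seated | height as at the start to within the measurement; skew 0.01 rad | 3 mm, 0.04 rad |
| Lens along the bar | −24.8 mm (wrist), −26.3 mm (side); flat centre at −25.2 to −26 mm, so within about 1.5 mm | 6 mm |
| Time at the last move | about 22 s | 58 s |

- **Disagreement between views:** the two cameras differ by about 1° on the flat and 1.5 mm on the lens, both well inside the limits.
- **Loose things:** the lens cap and setting block look unmoved. The caliper was outside the last picture, but the arm never worked near it.
- **Gripper:** it was about 60 mm above the post and touching nothing.

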